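Load the serving tray under the stairs

ROBOT

A 6-joint arm with a two-finger parallel gripper is mounted at the origin on the work surface. World frame = base frame: x ahead of the robot, y to its left, z up, the work surface at z = 0. Lengths are in m, angles in rad, forces in N, time in s.
With the tool pointing down it reaches from about 0.35 to 0.775 m from the base axis. Payload 7.3 kg.
Tool frame: the origin (TCP) lies midway between the tips of the shut fingers; the grasp point (between the pads) lies 19 mm behind it (tcp_to_grasp is the distance from the TCP to the grasp point, in m); z points along the fingers, y is the line along which they close (so a half turn about z gives the same grasp; the last joint's range is limited). The gripper opens to 92 mm and grips with 3 to 60 N. Pads are 19 mm wide; open, the fingers measure 130 mm over their backs; the gripper's body (75 mm by 190 mm) begins 47 mm behind the grasp point.
Start: joints at [1.002, 0.342, 1.524, -0, 1.275, -0.146], TCP at [0.215, 0.479, 0.227] pointing down, gripper open.
Joint ranges: [-2.53, 2.53], [-0.77, 2.02], [0.04, 2.7], [-1, 4.14], [0.28, 2.66], [-3.11, 3.11]. Speed limits (rad/s): [2.57, 2.57, 3.14, 3.14, 3.14, 3.14].

INTERFACE

Orientations are given as [roll, pitch, yaw] about the fixed x, y, z axes, in that order (R = Rz(yaw) Ry(pitch) Rx(roll)).
In Python, from cell import observe, read_camera, calibration, hand_in, tcp_to_grasp gives the robot as it stands.
- The arm moves only by the tool send_rows, never from a script. Its argument "targets" is a list of rows, each a list of 5 numbers: the opening, from 0 (shut) to 1 (fully open), then the shift along the world's x, y, z in m, then the turn about the world's z in rad. A call has 1 to 5 rows; each row shifts and turns the commanded pose from where the row before left it; what a row does not reach is not made up. A row lasts 1/10 s, in which the tool goes at most 50 mm and 8.59 degrees, less where a joint would pass 70% of its speed; a pose out of reach is approached as far as the arm can. A call is refused whole if a number of a shift passes 0.05 or a number of a turn 0.15, either way. A call with a gripper value outside its range is refused whole. The fingers move at their own pace and stop on an object; "grip_force" is the grip in N (left out, the last holds). Time passes only in rows, so rows that do not move let the fingers close. It gives the time, the measured TCP pose, the force, the opening and the grip force at its end, in the units of the state.
- observe(): the state, without advancing time (a new reading comes with each control period).
- read_camera(name): name is "scene" or "top" or "wrist"; returns (picture, depth): 400x640x3 uint8, red, green, blue; 400x640 float32, m along the optical axis (not along the pixel's ray), 0 where there is no reading.
- calibration(name): a dict with "intrinsics" (3x3 intrinsics, pixels), "k1" (the pictures are not rectified: a ray, as slopes to the right and down, at radius r is drawn at 1 + k1 r^2 times it, then the intrinsics apply), "world_to_cam" (4x4, takes a point from world to camera coordinates); the wrist camera has in their place "hand_eye" (4x4, takes a point from camera to tool coordinates, whose origin is the TCP and whose axes are the flange's). Camera axes: x right, y up, looking along -z (the intrinsics and any distortion apply to the point x, -y, -z); pixel columns grow to the right and rows downward; lengths in m; the calibration is good to about 2 mm. A picture is of the moment at which its call begins: read the wrist's pose just before it. calibration takes no time and is no camera call.
- hand_in(): hands the job in; it is judged then, once.
The state is a dict: "time": time; "qpos": joint angles; "qvel": joint speeds; "joint_efforts": joint torques, N m; "tool_pos": TCP position; "tool_rot": TCP orientation; "contact_force": force on the tool from outside, world axes, zero at the start; "torque": the same for the moment, N m; "opening": finger opening in m; "grip_force": force on a finger pad.
Only numpy, scipy, OpenCV 4.12 (cv2) and the standard library are available. Lean on these libraries where they do the work, as an engineer would, in place of code of your own. Each camera call takes 0.05 s, during which the arm holds its last target. There are 200 camera calls.

TASK

Make up the wooden serving tray: lift the kettle by its top handle off the steel stand and set it down gently in the big round pocket of the tray, its spout pointing out over the tray's short edge beside that pocket, away from the other two pockets. Set the little dipping dish upright in the small round pocket and the clear snap-lid container upright in the rectangular pocket, each sitting fully down in its pocket. Do not tip the kettle or drop anything, and leave the bottle, the cup, the tongs and the big pot lid where they are.

Things in the scene. Friction and masses are not known exactly. Their poses are not given: they have to be found in the camera images.
- kettle: pale green enamel kettle, lid fixed, 0.4-0.75 kg, starts on the stand. Origin: centre of underside; z up, x towards spout. Foot 100 mm across, 12 mm high; belly 120 mm across at 35 mm; lid knob top at 109 mm. Rigid arched handle over it in its x-z plane (legs at x = +-52 mm), 168 mm high in all. Centre of mass within 3 mm of the z axis
- kettle_handle (a point): middle of the kettle's black handle grip, 160 mm above the kettle's origin on its z axis: a straight level bar along the kettle's x, 72 mm long, 16 mm wide (y) and 16 mm high, with 51 mm of free space below its centre
- kettle_spout (a point): tip of the kettle's spout, 95 mm in front of (kettle +x) and 92 mm above the kettle's origin; the tip's rounded end reaches 101 mm out
- stand: round steel pot stand on four legs, fixed, 128 mm across (feet 142 mm), left or right of the middle with the tray on the other side (varies). Origin on the worktop below its centre. The kettle's foot stands 56 mm above the worktop inside a lip 116 mm across inside, lip top at 64 mm: lift the kettle clear of it first
- tray: light wooden serving tray fixed to the worktop, 200 mm (its x) by 270 mm (its y), 16 mm thick, with three flat-floored pockets 8 mm deep. Origin: centre of its underside on the worktop
- pocket_kettle (a point): centre of the floor of the big round pocket, 112 mm across, floor 8 mm above the worktop and 8 mm below the tray's top, at tray (0, -60 mm); axes as the tray's. The short edge nearest this pocket lies 75 mm from here towards -y of this frame: the spout must point that way (-y, within about 45 degrees)
- pocket_dish (a point): centre of the floor of the small round pocket, 74 mm across, floor 8 mm above the worktop and 8 mm below the tray's top, at tray (-55, 70 mm); axes as the tray's
- pocket_box (a point): centre of the floor of the rectangular pocket, 68 mm along its x and 98 mm along its y, floor 8 mm above the worktop and 8 mm below the tray's top, at tray (50, 70 mm); axes as the tray's
- dish: small white ceramic dipping dish, round, open at the top, 64 mm outside diameter with upright sides, 30 mm high, wall and floor 5 mm, 90 g, loose on the worktop. Origin: centre of its underside
- box: clear plastic container with a white snap lid that stays shut, 60 mm (its x) by 90 mm (its y; 96 mm over the snap tabs), 55 mm high, 160 g, loose on the worktop; its two long sides are flat and can be pinched across the 60 mm. Origin: centre of its underside; either way round fits the pocket
- bottle: bystander: amber glass bottle, 58 mm across, 200 mm high, loose. Origin: centre of its underside
- cup: bystander: white ceramic cup without handle, 68 mm across at the rim, 75 mm high, loose. Origin: centre of its underside
- tongs: bystander: stainless tongs lying flat at the far side, 240 mm long along its x, 80 mm wide, up to 12 mm high. Origin: middle of its underside
- lid: bystander: pale green enamel stockpot lid with a black knob, 200 mm across, 48 mm high, lying at the far side. Origin: centre of its underside
Things that resemble listed ones, but are neither listed nor needed, are in the scene too. Several things have the shape of the dish; the one meant has the colours described above.

How it is judged:
At the end, for the whole second after the job is handed in: Kettle, dish and container stand upright (0.1 rad), at rest, fully down in their own pockets (underside within 4 mm of its floor; centre within 12 mm for the kettle, 10 mm for the others); spout tip more than 60 mm from the pocket centre towards the short edge beside it (horizontal distance between kettle and pocket_kettle below 0.012 m and z of kettle in the frame of pocket_kettle below 0.004 m and angle between each of kettle, dish, box's own z axis and vertical below 0.1 rad and linear speed of each of kettle, dish, box below 0.03 m/s and y of kettle_spout in the frame of pocket_kettle below -0.06 m and horizontal distance between dish and pocket_dish below 0.01 m and z of dish in the frame of pocket_dish below 0.004 m and horizontal distance between box and pocket_box below 0.01 m and z of box in the frame of pocket_box below 0.004 m); the robot touches nothing.
It fails at once if the kettle is tipped by more than 0.6 rad (angle between kettle's own z axis and vertical above 0.6 rad).
It fails at once if the kettle, dish or container is dropped (falls at over 0.5 m/s out of the grip, as from more than 13 mm) ((linear speed of kettle above 0.5 m/s and contact force between kettle and the fingers below 0.01 N) or (linear speed of dish above 0.5 m/s and contact force between dish and the fingers below 0.01 N) or (linear speed of box above 0.5 m/s and contact force between box and the fingers below 0.01 N)).
It fails at once if the bottle, cup, tongs or pot lid is moved by more than 30 mm (distance of any of bottle, cup, tongs, lid from where it was at the start of the episode above 0.03 m).
It fails at once if the bottle or the cup is tipped over (angle between any of bottle, cup's own z axis and vertical above 0.5 rad).
It also fails if it takes over 72 s, if anything falls off the work surface, if the arm or the gripper's body presses on something with over 40 N, if the wrist force passes 120 N, or if a joint passes its speed limit or range.

## Working session

There is one attempt and no reset: what is moved stays moved. The work goes in short steps, Python scripts to look and compute and a tool call to move; the robot and the scene stay as the last step left them, time stands still between calls to the robot, and variables do not carry over. Pictures are saved under pics/ and viewed, at most 10 in all, crops included, and the job is handed in when it is done.

Besides the shell and the picture viewer there is one more tool, called by a JSON object that holds its "op" and its "data". send_rows: Moves the arm, as the interface text tells. Its arguments: {"type":"object","properties":{"targets":{"type":"array","items":{"type":"array","items":{"type":"number"}}},"grip_force":{"type":"number"}},"required":["targets"]}

```bash
mkdir -p pics; ls; cat > h.py <<'E'
import numpy as np, cv2
from cell import observe, read_camera, calibration, tcp_to_grasp
def snap(n):
    p,d=read_camera(n); np.savez(f'{n}.npz',p=p,d=d); return p,d
def load(n):
    z=np.load(f'{n}.npz'); return z['p'],z['d']
def rays(n,uv):
    c=calibration(n);K=np.array(c['intrinsics']);k=c['k1']
    uv=np.atleast_2d(np.asarray(uv,float)); d=(uv-K[:2,2])/[K[0,0],K[1,1]]
    s=d.copy()
    for _ in range(20): s=d/(1+k*(s**2).sum(1,keepdims=True))
    return np.c_[s[:,0],-s[:,1],-np.ones(len(s))]
def c2w(n): return np.linalg.inv(np.array(calibration(n)['world_to_cam']))
def onplane(n,uv,z):
    T=c2w(n); r=rays(n,uv)@T[:3,:3].T; o=T[:3,3]
    return o+r*((z-o[2])/r[:,2:3])
def cloud(n,uv,d):
    T=c2w(n); uv=np.atleast_2d(uv).astype(int)
    return (rays(n,uv)*d[uv[:,1],uv[:,0]][:,None])@T[:3,:3].T+T[:3,3]
E
python3 - <<'E'
from h import *
print(observe(),tcp_to_grasp)
for n in('scene','top'):
    p,d=snap(n); cv2.imwrite(f'pics/{n}0.png',p[:,:,::-1]); print(n,c2w(n).round(3).tolist(),np.array(calibration(n)['intrinsics']).tolist(),calibration(n)['k1'],(d>0).mean())
print(calibration('wrist'))
E
```

```text
pics
{'time': 0.0, 'qpos': array([ 1.00200415e+00,  3.42724955e-01,  1.52501872e+00, -1.00797095e-05,
        1.27536367e+00, -1.45979247e-01]), 'qvel': array([-0.00027826,  0.00068133, -0.00064671, -0.00024773, -0.00208012,
       -0.000409  ]), 'joint_efforts': array([-1.43392241e-03, -4.31238091e+01, -2.44223768e+01,  7.16203311e-02,
        5.58321574e-02, -1.08265901e-04]), 'tool_pos': array([0.21517786, 0.47844118, 0.22604319]), 'tool_rot': array([-3.14009267e+00, -2.10793481e-04,  2.71878251e+00]), 'contact_force': array([ 0.48387432, -0.2394921 ,  0.35004152]), 'torque': array([-0.01148055, -0.00810565, -0.02742035]), 'grip_force': 0.0, 'opening': 0.09191604927620368} 0.0188
scene [[0.014, -0.758, 0.652, 1.437], [1.0, 0.021, 0.003, 0.013], [-0.016, 0.652, 0.758, 1.235], [0.0, 0.0, 0.0, 1.0]] [[490.50100535535097, 0.0, 314.21419054704285], [0.0, 490.50100535535097, 200.8955411945012], [0.0, 0.0, 1.0]] -0.15045395161602598 0.99619140625
top [[-0.02, 0.989, -0.149, 0.357], [-1.0, -0.017, 0.024, 0.022], [0.021, 0.149, 0.989, 1.125], [0.0, 0.0, 0.0, 1.0]] [[364.8664719572611, 0.0, 322.54127653687254], [0.0, 364.8664719572611, 200.27478320656536], [0.0, 0.0, 1.0]] -0.03510541964755613 0.9958984375
{'intrinsics': array([[359.87558917,   0.        , 316.3284162 ],
       [  0.        , 359.87558917, 198.26805335],
       [  0.        ,   0.        ,   1.        ]]), 'k1': -0.07135042026951069, 'hand_eye': array([[-8.16055366e-04,  9.63881173e-01,  2.66331408e-01,
         7.20274160e-02],
       [ 9.99999498e-01,  9.41294326e-04, -3.42584161e-04,
         1.46372136e-03],
       [-5.80906666e-04,  2.66330995e-01, -9.63881457e-01,
        -1.57526913e-01],
       [ 0.00000000e+00,  0.00000000e+00,  0.00000000e+00,
         1.00000000e+00]])}
```

View pics/top0.png

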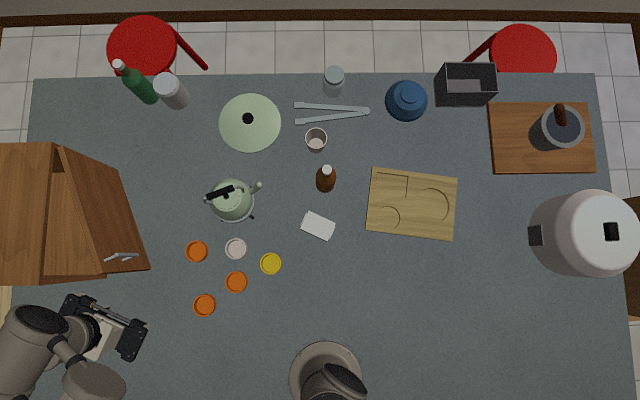

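View pics/scene0.png

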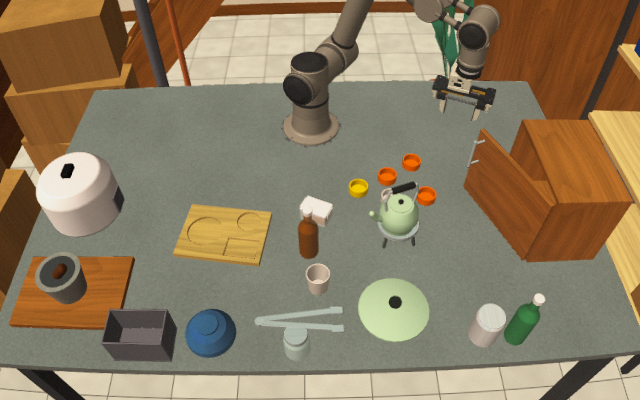

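The top view shows the kettle at (232,200) with its spout to the upper right, and the tray at (412,203). The tray's big pocket is at (437,205), the small one at (383,215) and the rectangular one at (393,183). The box is at (318,226), the bottle at (326,178) and the cup at (316,139).

Dish-shaped candidates are orange at (197,251), (237,282) and (204,305), yellow at (270,264), and white at (235,249). Only the white one fits "small white ceramic", and I'll confirm that in a crop.

```bash
python3 - <<'E'
from h import *
p,d=load('top'); hsv=cv2.cvtColor(p,cv2.COLOR_RGB2HSV).astype(int); H,S,V=hsv[...,0],hsv[...,1],hsv[...,2]
def big(m,x0,x1,y0,y1):
    w=np.zeros(m.shape,np.uint8); w[y0:y1,x0:x1]=m[y0:y1,x0:x1]
    n,l,s,c=cv2.connectedComponentsWithStats(w); i=1+s[1:,4].argmax(); return (l==i).astype(np.uint8)
def cont(m): return max(cv2.findContours(m,0,1)[0],key=cv2.contourArea)
# tray
m=big((H>10)&(H<30)&(S>60)&(V>90),355,470,155,250); c=cont(m)
P=onplane('top',c[:,0],0.016)[:,:2].astype(np.float32); r=cv2.minAreaRect(P); print('tray',r)
# dish, box
for nm,win,z in(('dish',(222,250,236,262),.030),('box',(296,342,205,246),.055)):
    m=big((S<45)&(V>140),*win); c=cont(m); print(nm,m.sum(),cv2.boundingRect(c))
    P=onplane('top',c[:,0],z)[:,:2].astype(np.float32); print(cv2.minAreaRect(P),cv2.minEnclosingCircle(P))
    uv=np.argwhere(m)[:,::-1]; C=cloud('top',uv,d); print(' cloud z',np.percentile(C[:,2],[5,50,95]).round(4),C[:,:2].mean(0).round(4))
# kettle handle
m=big((V<60),200,250,170,210); uv=np.argwhere(m)[:,::-1]; C=cloud('top',uv,d); k=C[:,2]>.19; Q=onplane('top',uv[k],.218)[:,:2]
print('handle',k.sum(),C[k].mean(0).round(4),Q.min(0),Q.max(0),cv2.minAreaRect(Q.astype(np.float32)))
g=(H>30)&(H<90)&(S>20)&(V>110); m=big(g,195,275,165,225); uv=np.argwhere(m)[:,::-1]; C=cloud('top',uv,d)
print('green',len(C),C.min(0),C.max(0)); rr=np.hypot(*(C[:,:2]-C[:,:2].mean(0)).T); print('far pts',C[rr>.075].round(3)[:15])
# bottle, cup
for nm,uv0 in(('bottletop',(326,170)),('cup',(316,134)),('door',(90,215)),('door2',(145,262))): print(nm,cloud('top',[uv0],d).round(3))
a=cv2.resize(p[225:325,175:345,::-1],None,fx=4,fy=4,interpolation=2); b=cv2.resize(p[160:245,345:475,::-1],None,fx=2,fy=2)
cv2.imwrite('pics/crop1.png',a)
E
```

```text
tray ((0.5099131464958191, -0.27991801500320435), (0.26977595686912537, 0.20088356733322144), 81.42286682128906)
dish 307 (225, 238, 21, 21)
((0.3824795186519623, 0.25852641463279724), (0.05932675302028656, 0.059370171278715134), 0.531032383441925) ((0.3819286823272705, 0.2580178380012512), 0.031141886487603188)
 cloud z [0.0017 0.006  0.0317] [0.3812 0.2584]
box 632 (300, 211, 36, 30)
((0.44316062331199646, 0.012468777596950531), (0.09571784734725952, 0.05840017646551132), 63.630882263183594) ((0.4429331421852112, 0.012426111847162247), 0.051994893699884415)
 cloud z [0.0515 0.0549 0.0581] [0.4431 0.0123]
handle 185 [0.5174 0.2578 0.2231] [0.50103917 0.22507738] [0.53597626 0.29273843] ((0.5184444785118103, 0.25880688428878784), (0.01776835136115551, 0.07030362635850906), 20.611478805541992)
green 814 [ 0.35655142  0.02228272 -0.00230741] [0.6019907  0.29750048 1.12502465]
far pts [[ 6.020e-01  2.910e-01 -2.000e-03]
 [ 6.000e-01  2.860e-01  5.000e-03]
 [ 6.020e-01  2.840e-01 -1.000e-03]
 [ 6.010e-01  2.810e-01  1.000e-03]
 [ 6.010e-01  2.770e-01  2.000e-03]
 [ 5.980e-01  2.660e-01 -2.000e-03]
 [ 3.570e-01  2.200e-02  1.125e+00]
 [ 3.570e-01  2.200e-02  1.125e+00]
 [ 3.570e-01  2.200e-02  1.125e+00]]
bottletop [[ 0.575 -0.011  0.202]]
cup [[0.73  0.012 0.032]]
door [[0.463 0.569 0.24 ]]
door2 [[0.346 0.523 0.034]]
```

View pics/crop1.png

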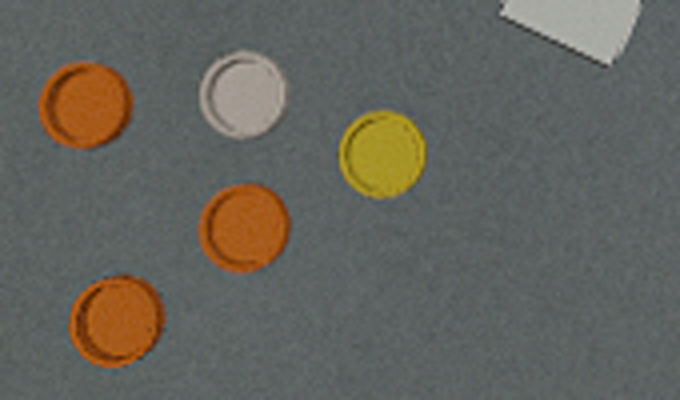

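The crop confirms it: the white dish, at crop (243,94) and top-image (235,249), is the only white one. I'll move above it, staying clear of the cabinet door.

{"op": "send_rows", "data": {"targets": [[1,0,-0.04,0,0],[1,0,-0.04,0,0],[1,0,-0.04,0,0],[1,0.033,-0.02,0,0.085],[1,0.033,-0.02,0,0.085]], "grip_force": 20}}

```text
time: 0.6
tool_pos: [0.2814, 0.3176, 0.2269]
tool_rot: [3.141, 0.0, 2.893]
contact_force: [0.1, 0.4, -0.3]
opening: 0.0918
grip_force: 0.0
```

{"op": "send_rows", "data": {"targets": [[1,0.033,-0.02,0,0.085],[1,0.033,-0.02,0,0.085],[1,0.035,-0.02,0,0.083],[1,0,0,-0.04,0],[1,0,0,0,0]]}}

```text
time: 1.1
tool_pos: [0.3804, 0.2568, 0.1829]
tool_rot: [-3.138, -0.008, 3.139]
contact_force: [-0.6, 0.5, 0.2]
opening: 0.092
grip_force: 0.0
```

```bash
cat >> h.py <<'E'
from scipy.spatial.transform import Rotation as Ro
def wpose(o):
    T=np.eye(4);T[:3,:3]=Ro.from_euler('xyz',o['tool_rot']).as_matrix();T[:3,3]=o['tool_pos']
    return T@np.array(calibration('wrist')['hand_eye'])
def wsnap(nm):
    o=observe(); p,d=read_camera('wrist'); cv2.imwrite(f'pics/{nm}.png',p[:,:,::-1]); return p,d,wpose(o)
def wplane(T,uv,z):
    r=rays('wrist',uv)@T[:3,:3].T; return T[:3,3]+r*((z-T[2,3])/r[:,2:3])
def st():
    o=observe(); print('t',round(o['time'],2),'pos',o['tool_pos'].round(4),'rot',o['tool_rot'].round(4),'F',o['contact_force'].round(1),'open',round(o['opening'],4),'g',o['grip_force'])
E
python3 - <<'E'
from h import *
st(); p,d,T=wsnap('w1'); hsv=cv2.cvtColor(p,cv2.COLOR_RGB2HSV).astype(int)
m=((hsv[...,1]<50)&(hsv[...,2]>120)).astype(np.uint8)
for c in cv2.findContours(m,0,1)[0]:
    if cv2.contourArea(c)>600:
        for z in(.03,): 
            P=wplane(T,c[:,0],z)[:,:2].astype(np.float32); print(cv2.boundingRect(c),cv2.minEnclosingCircle(P),cv2.fitEllipse(P))
E
```

```text
t 1.1 pos [0.3804 0.2568 0.1829] rot [-3.1379 -0.0084  3.1393] F [-0.6  0.5  0.2] open 0.092 g 0.0
(4, 211, 68, 29) ((0.43243107199668884, -0.014090931043028831), 0.036409325897693634) ((0.4227425456047058, -0.020448509603738785), (0.024511827155947685, 0.07301588356494904), 170.5479736328125)
(284, 151, 72, 70) ((0.3823903203010559, 0.2607440650463104), 0.031768299639225006) ((0.38232332468032837, 0.26079264283180237), (0.06204947456717491, 0.06229338422417641), 153.09646606445312)
```

View pics/w1.png

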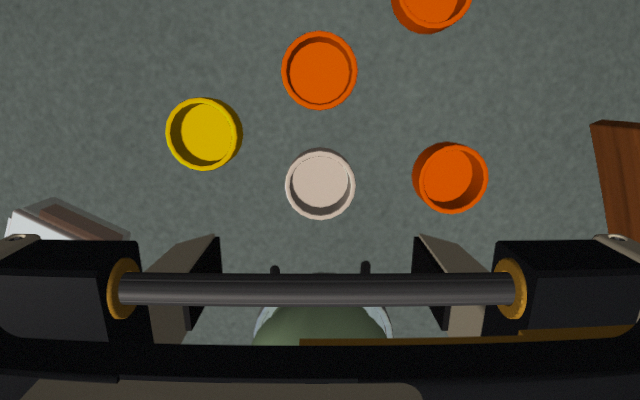

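The wrist view shows the white dish at (320,185), which puts it at about (0.382, 0.259). The orange bowls and the kettle are clear of the fingers. I'll go down and grip it.

{"op": "send_rows", "data": {"targets": [[1,0.001,0.001,-0.04,0],[1,0,0,-0.04,0],[1,0,0,-0.04,0],[1,0,0,-0.035,0],[1,0,0,-0.018,0]]}}

```text
time: 1.65
tool_pos: [0.3823, 0.2603, 0.0127]
tool_rot: [-3.141, -0.002, -3.14]
contact_force: [-1.0, -1.2, -0.2]
opening: 0.0919
grip_force: 0.0
```

{"op": "send_rows", "data": {"targets": [[1,0,0,0,0],[0.6,0,0,0,0],[0.5,0,0,0,0],[0.5,0,0,0,0],[0.5,0,0,0,0]]}}

```text
time: 2.15
tool_pos: [0.3839, 0.2601, 0.0148]
tool_rot: [3.141, 0.002, -3.141]
contact_force: [0.4, 1.1, 6.0]
opening: 0.0646
grip_force: 18.9
```

{"op": "send_rows", "data": {"targets": [[0.5,0,0,0.02,0],[0.5,0,0,0.04,0],[0.5,0,0,0.04,0],[0.5,0.003,-0.02,0.02,0],[0.5,0.007,-0.04,0,0]]}}

```text
time: 2.65
tool_pos: [0.3952, 0.2012, 0.1372]
tool_rot: [3.139, 0.007, -3.138]
contact_force: [1.3, -1.1, -1.4]
opening: 0.0645
grip_force: 20.0
```

{"op": "send_rows", "data": {"targets": [[0.5,0.007,-0.04,0,0],[0.5,0.007,-0.04,0,0],[0.5,0.007,-0.04,0,0],[0.5,0.007,-0.04,0,0],[0.5,0.007,-0.04,0,0]]}}

```text
time: 3.15
tool_pos: [0.4284, -0.0019, 0.1342]
tool_rot: [3.142, 0.001, -3.141]
contact_force: [1.2, 0.1, -1.3]
opening: 0.0643
grip_force: 20.0
```

{"op": "send_rows", "data": {"targets": [[0.5,0.008,-0.04,0,0],[0.5,0.008,-0.04,0,0],[0.5,0.009,-0.04,0,0],[0.5,0.01,-0.04,0,0],[0.5,0.01,-0.04,0,0]]}}

```text
time: 3.65
tool_pos: [0.4734, -0.202, 0.1342]
tool_rot: [3.142, 0.0, 3.141]
contact_force: [0.5, 0.2, -1.3]
opening: 0.0642
grip_force: 20.0
```

{"op": "send_rows", "data": {"targets": [[0.5,0,-0.01,0,0],[0.5,0,0,0,0],[0.5,0,0,0,0],[0.5,0,0,0,0]]}}

```text
time: 4.05
tool_pos: [0.473, -0.2087, 0.1338]
tool_rot: [3.141, -0.001, -3.14]
contact_force: [-0.2, -0.3, -0.7]
opening: 0.0641
grip_force: 20.0
```

```bash
python3 - <<'E'
from h import *
st(); p,d,T=wsnap('w2'); p2,d2=snap('top'); 
E
```

```text
t 4.05 pos [ 0.473  -0.2087  0.1338] rot [ 3.1408e+00 -6.0000e-04 -3.1401e+00] F [-0.2 -0.3 -0.7] open 0.0641 g 19.999825693666935
```

View pics/w2.png

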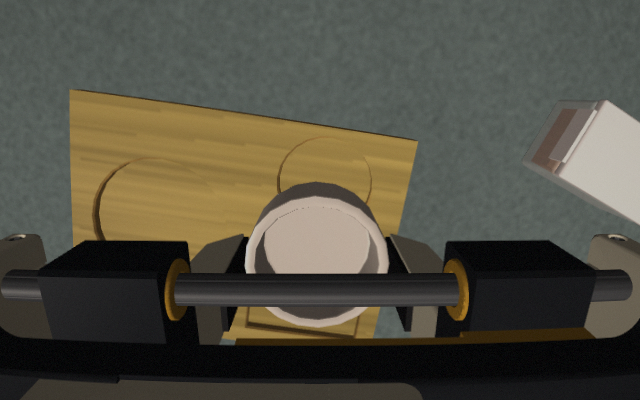

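In the wrist view the dish is held level between the fingers at (317,260). The tray corners are at (70,90) and (417,141), with the small pocket at (325,183). I'll refine the tray pose from these.

```bash
python3 - <<'E'
from h import *
o=observe(); T=wpose(o); print(o['tool_pos'])
p=cv2.imread('pics/w2.png')[:,:,::-1]; hsv=cv2.cvtColor(np.ascontiguousarray(p),cv2.COLOR_RGB2HSV).astype(int)
m=(hsv[...,0]>10)&(hsv[...,0]<30)&(hsv[...,1]>90)&(hsv[...,2]>80)
# near edge: first wood row per column
us=np.arange(85,405,4); vs=np.array([np.argmax(m[:,u]) for u in us]); E=wplane(T,np.c_[us,vs],.016)[:,:2]
def line(E):
    vx,vy,x,y=cv2.fitLine(E.astype(np.float32),cv2.DIST_HUBER,0,.01,.01).ravel(); return np.array([x,y]),np.array([vx,vy])
a,u=line(E); u=u*np.sign(u[1]); n=np.array([u[1],-u[0]]); print('near edge yaw',np.degrees(np.arctan2(u[1],u[0])),'res',np.abs((E-a)@n).max())
vs=np.arange(150,230,4); us=np.array([639-np.argmax(m[v,::-1]) for v in vs]); R=wplane(T,np.c_[us,vs],.016)[:,:2]; b,w=line(R); print('right edge',np.degrees(np.arctan2(w[1],w[0]))%180)
vs=np.arange(100,230,4); us=np.array([np.argmax(m[v]) for v in vs]); L=wplane(T,np.c_[us,vs],.016)[:,:2]; c,_=line(L)
cy=((b@u)+(c@u))/2; print('len',b@u-c@u); ctr=n*(a@n+.1)+u*cy; print('tray',ctr,'n',n)
for nm,x,y in(('kettle',0,-.06),('dish',-.055,.07),('box',.05,.07)): print(nm,ctr+n*x+u*y)
w=((hsv[...,1]<50)&(hsv[...,2]>110)).astype(np.uint8); w[:,:230]=0; w[:,400:]=0; w[275:]=0
cc=max(cv2.findContours(w,0,1)[0],key=cv2.contourArea)[:,0]; 
P=wplane(T,cc[(cc[:,1]<270)],o['tool_pos'][2]+.0152)[:,:2]; h=P[cv2.convexHull(P.astype(np.float32),returnPoints=False).ravel()]
A=np.c_[2*P,np.ones(len(P))]; 
P=P[P[:,0]<np.percentile(P[:,0],60)]
from scipy.optimize import least_squares
s=least_squares(lambda q:np.hypot(*(P-q[:2]).T)-q[2],[o['tool_pos'][0],o['tool_pos'][1],.032],loss='huber',f_scale=.001); print('dish',s.x)
# small pocket arc via top too
pt,dt=load('top'); hs=cv2.cvtColor(pt,cv2.COLOR_RGB2HSV).astype(int)
E
```

```text
[ 0.47330972 -0.20886094  0.13392244]
near edge yaw 81.22846 res 0.0005650599832605769
right edge 171.59764
len 0.2684454
tray [ 0.51096815 -0.27789903] n [ 0.98830426 -0.15249479]
kettle [ 0.5018185  -0.33719727]
dish [ 0.46728605 -0.20033053]
box [ 0.57105803 -0.21634248]
dish [ 0.47034698 -0.20702465  0.0299731 ]
```

{"op": "send_rows", "data": {"targets": [[0.5,-0.005,0.007,-0.02,0],[0.5,0,0,-0.04,0],[0.5,0,0,-0.03,0],[0.5,0,0,-0.015,0],[0.5,0,0,0,0]]}}

```text
time: 4.65
tool_pos: [0.4671, -0.2016, 0.0269]
tool_rot: [3.139, -0.004, -3.14]
contact_force: [-0.4, 0.8, -0.5]
opening: 0.0641
grip_force: 20.0
```

{"op": "send_rows", "data": {"targets": [[0.5,0,0,-0.003,0],[0.5,0,0,-0.002,0],[0.5,0,0,0,0]]}}

```text
time: 4.95
tool_pos: [0.4689, -0.2033, 0.0245]
tool_rot: [-3.141, 0.001, -3.141]
contact_force: [1.0, -0.2, -0.9]
opening: 0.0643
grip_force: 20.0
```

{"op": "send_rows", "data": {"targets": [[0.5,-0.001,0.001,-0.002,0],[0.5,0,0,0,0],[0.75,0,0,0,0],[0.9,0,0,0,0],[0.9,0,0,0,0]]}}

```text
time: 5.45
tool_pos: [0.4672, -0.2021, 0.0217]
tool_rot: [3.141, -0.0, -3.141]
contact_force: [-0.4, 0.5, -0.3]
opening: 0.08
grip_force: 0.0
```

{"op": "send_rows", "data": {"targets": [[0.9,0,0,0.02,0],[0.9,0,0,0.04,0],[0.9,0,0,0.04,0],[0.9,0,0.02,0.04,0],[1,0,0.04,0,0]]}}

```text
time: 5.95
tool_pos: [0.4704, -0.1446, 0.1667]
tool_rot: [-3.136, 0.01, 3.139]
contact_force: [0.7, 1.2, 0.1]
opening: 0.0871
grip_force: 0.0
```

```bash
python3 - <<'E'
from h import *
st(); p,d,T=wsnap('w3')
hsv=cv2.cvtColor(p,cv2.COLOR_RGB2HSV).astype(int); m=((hsv[...,1]<60)&(hsv[...,2]>105)).astype(np.uint8)
for c in cv2.findContours(m,0,1)[0]:
    if cv2.contourArea(c)>600:
        for z in(.038,.055):
            P=wplane(T,c[:,0],z)[:,:2].astype(np.float32); print(cv2.boundingRect(c),cv2.minEnclosingCircle(P),cv2.minAreaRect(P))
E
```

```text
t 5.95 pos [ 0.4704 -0.1446  0.1667] rot [-3.1365  0.0097  3.1387] F [0.7 1.2 0.1] open 0.0871 g 0.0
(209, 145, 76, 75) ((0.4663412272930145, -0.20083965361118317), 0.03153090178966522) ((0.4663039445877075, -0.20086398720741272), (0.06218217313289642, 0.061651766300201416), 62.653526306152344)
(209, 145, 76, 75) ((0.46223750710487366, -0.19735312461853027), 0.02965969406068325) ((0.46220242977142334, -0.19737601280212402), (0.05848020687699318, 0.057981379330158234), 62.653419494628906)
(442, 98, 144, 118) ((0.4447130262851715, 0.018713178113102913), 0.06098931282758713) ((0.4449732303619385, 0.020477697253227234), (0.1096964031457901, 0.0633792132139206), 63.43546676635742)
(442, 98, 144, 118) ((0.4418969750404358, 0.009128822013735771), 0.057364322245121) ((0.44214165210723877, 0.010788299143314362), (0.10316570848226547, 0.059605974704027176), 63.43543243408203)
```

View pics/w3.png

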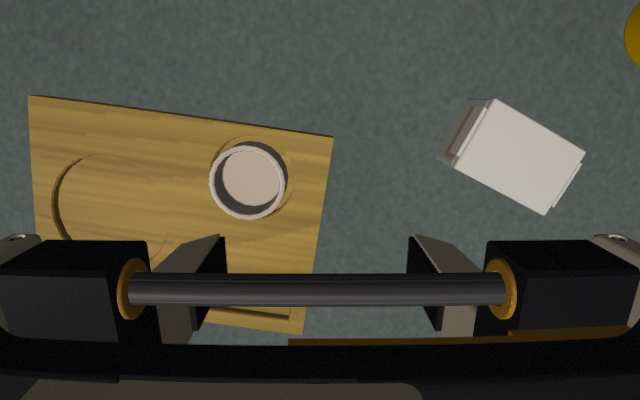

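The wrist view shows the dish in the small pocket at (247,181), centred to within about 1 mm. The box is at (513,155), with its long axis at 63.5°. I'll turn and move over it, offset slightly away from the bottle.

{"op": "send_rows", "data": {"targets": [[1,-0.005,0.02,0,-0.145],[1,-0.005,0.02,0,-0.145],[1,-0.005,0.02,0,-0.145],[1,-0.005,0.02,0,-0.145],[1,-0.005,0.02,0,-0.145]]}}

```text
time: 6.5
tool_pos: [0.4417, -0.0413, 0.1613]
tool_rot: [-3.141, -0.001, 2.411]
contact_force: [0.2, -0.2, 0.2]
opening: 0.0919
grip_force: 0.0
```

{"op": "send_rows", "data": {"targets": [[1,-0.005,0.02,0,-0.145],[1,-0.005,0.02,0,-0.145],[1,0,0.01,0,-0.145],[1,0,0,0,-0.145],[1,0,0,0,-0.145]]}}

```text
time: 7.0
tool_pos: [0.4319, 0.0083, 0.1613]
tool_rot: [-3.141, -0.0, 1.687]
contact_force: [0.4, -1.0, -0.3]
opening: 0.0918
grip_force: 0.0
```

{"op": "send_rows", "data": {"targets": [[1,0,0,0,-0.145],[1,0,0,0,-0.145],[1,0,0,0,-0.145],[1,0,0,0,-0.145],[1,0,0,0,0]]}}

```text
time: 7.5
tool_pos: [0.432, 0.0078, 0.1614]
tool_rot: [-3.141, 0.0, 1.111]
contact_force: [-0.3, 1.0, -0.3]
opening: 0.0916
grip_force: 0.0
```

{"op": "send_rows", "data": {"targets": [[1,0,0,0,0]]}}

```text
time: 7.6
tool_pos: [0.4321, 0.0078, 0.1615]
tool_rot: [-3.141, 0.0, 1.116]
contact_force: [-0.2, -0.4, 0.5]
opening: 0.0918
grip_force: 0.0
```

```bash
python3 - <<'E'
from h import *
st(); p,d,T=wsnap('w4')
hsv=cv2.cvtColor(p,cv2.COLOR_RGB2HSV).astype(int); m=((hsv[...,1]<60)&(hsv[...,2]>125)).astype(np.uint8)
for c in cv2.findContours(m,0,1)[0]:
    if cv2.contourArea(c)>600:
        P=wplane(T,c[:,0],.055)[:,:2].astype(np.float32); print(cv2.boundingRect(c),cv2.minAreaRect(P))
E
```

```text
t 7.6 pos [0.4321 0.0078 0.1615] rot [-3.1410e+00  2.0000e-04  1.1158e+00] F [-0.2 -0.4  0.5] open 0.0918 g 0.0
(287, 119, 82, 124) ((0.44407880306243896, 0.015309076756238937), (0.09522666037082672, 0.05902474373579025), 63.65272521972656)
```

View pics/w4.png

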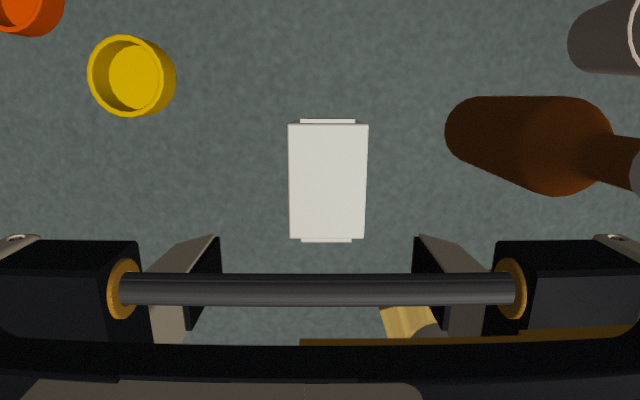

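The wrist view shows the box aligned with the fingers at (328,180) and the bottle clear to the right. I'll descend and grip it.

{"op": "send_rows", "data": {"targets": [[1,0,0,-0.04,0],[1,0,0,-0.04,0],[1,0,0,-0.035,0],[1,0,0,-0.025,0],[1,0,0,-0.007,0]]}}

```text
time: 8.15
tool_pos: [0.4307, 0.008, 0.0126]
tool_rot: [-3.137, 0.001, 1.114]
contact_force: [-0.9, -0.0, 0.1]
opening: 0.0919
grip_force: 0.0
```

{"op": "send_rows", "data": {"targets": [[0.8,0,0,0,0],[0.6,0,0,0,0],[0.5,0,0,0,0],[0.5,0,0,0,0],[0.5,0,0,0,0]]}}

```text
time: 8.65
tool_pos: [0.4339, 0.0075, 0.0159]
tool_rot: [3.138, -0.001, 1.112]
contact_force: [2.4, -1.8, 7.1]
opening: 0.0599
grip_force: 20.0
```

{"op": "send_rows", "data": {"targets": [[0.5,0,0,0.02,0],[0.5,0,0,0.04,0],[0.5,0,0,0.04,0],[0.5,0,0,0.04,0],[0.5,0,-0.03,0,0]]}}

```text
time: 9.15
tool_pos: [0.4347, -0.021, 0.1595]
tool_rot: [3.133, -0.003, 1.115]
contact_force: [0.6, -1.4, -2.2]
opening: 0.06
grip_force: 20.0
```

{"op": "send_rows", "data": {"targets": [[0.5,0,-0.04,0,0.06],[0.5,0,-0.04,0,0.06],[0.5,0,-0.04,0,0.06],[0.5,0,-0.04,0,0.06],[0.5,0.02,-0.03,0,0.066]]}}

```text
time: 9.65
tool_pos: [0.4504, -0.2139, 0.1547]
tool_rot: [-3.139, -0.001, 1.419]
contact_force: [0.8, -0.4, -1.4]
opening: 0.0598
grip_force: 20.0
```

{"op": "send_rows", "data": {"targets": [[0.5,0.035,-0.015,0,0],[0.5,0.035,0,0,0],[0.5,0.03,0,0,0],[0.5,0.015,0,0,0],[0.5,0,0,-0.03,0]]}}

```text
time: 10.15
tool_pos: [0.5712, -0.228, 0.1276]
tool_rot: [3.134, 0.002, 1.419]
contact_force: [0.6, -1.1, -1.3]
opening: 0.0601
grip_force: 20.0
```

{"op": "send_rows", "data": {"targets": [[0.5,0,0,-0.03,0],[0.5,0,0,0,0],[0.5,0,0,0,0]]}}

```text
time: 10.45
tool_pos: [0.567, -0.227, 0.0948]
tool_rot: [-3.14, -0.001, 1.418]
contact_force: [-0.4, -0.5, -1.7]
opening: 0.0596
grip_force: 20.0
```

```bash
python3 - <<'E'
from h import *
st(); p,d,T=wsnap('w5')
E
```

```text
t 10.45 pos [ 0.567  -0.227   0.0948] rot [-3.1402e+00 -6.0000e-04  1.4178e+00] F [-0.4 -0.5 -1.7] open 0.0596 g 19.962252024561167
```

View pics/w5.png

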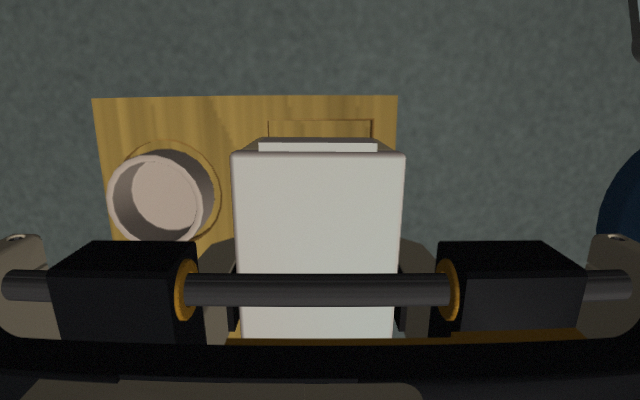

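The wrist view shows the box held square. Its lid edge is at v≈152, u 234–404. The pocket's end edge is at v≈120, u 268–372, and the tray's short edge is at v≈98, u 94–397. I'll check the alignment numerically.

```bash
python3 - <<'E'
from h import *
o=observe(); T=wpose(o); print(o['tool_pos'])
n=np.array([.9883,-.1525]);u=np.array([.1525,.9883])
f=lambda uv,z:(lambda P:np.c_[P@n,P@u])(wplane(T,uv,z)[:,:2]).round(4)
print('pocket corners',f([(268,120),(372,120)],.016)); print('tray corners',f([(93,98),(397,95)],.016))
print('lid',f([(234,154),(404,154)],.0948+.0405)); print('tcp',o['tool_pos'][:2]@n,o['tool_pos'][:2]@u)
print('pocket ref',np.array([.5705,-.2172])@n,np.array([.5705,-.2172])@u)
E
```

```text
[ 0.56783814 -0.22745727  0.09599564]
pocket corners [[ 0.5647 -0.0778]
 [ 0.6322 -0.0779]]
tray corners [[ 0.4493 -0.062 ]
 [ 0.6477 -0.062 ]]
lid [[ 0.5688 -0.0822]
 [ 0.6251 -0.0823]]
tcp 0.5958816624365137 -0.13820070291749723
pocket ref 0.59694815 -0.12765751
```

{"op": "send_rows", "data": {"targets": [[0.5,0.002,0,-0.02,0],[0.5,0,0,-0.025,0],[0.5,0,0,-0.015,0],[0.5,0,0,0,0],[0.5,0,0,0,0]]}}

```text
time: 11.0
tool_pos: [0.5703, -0.2277, 0.0365]
tool_rot: [3.139, 0.001, 1.418]
contact_force: [-0.0, -0.2, -1.1]
opening: 0.0598
grip_force: 20.0
```

{"op": "send_rows", "data": {"targets": [[0.5,0,0,-0.004,0],[0.5,0,0,-0.003,0],[0.5,0,0,-0.002,0],[0.5,0,0,0,0],[0.5,0,0,0,0]]}}

```text
time: 11.5
tool_pos: [0.5694, -0.2272, 0.0258]
tool_rot: [3.141, 0.0, 1.418]
contact_force: [0.1, -0.2, -0.7]
opening: 0.0602
grip_force: 20.0
```

{"op": "send_rows", "data": {"targets": [[0.5,0,0,-0.002,0],[0.5,0,0,-0.001,0],[0.5,0,0,0,0]]}}

```text
time: 11.8
tool_pos: [0.5696, -0.2274, 0.0238]
tool_rot: [3.141, 0.0, 1.418]
contact_force: [-2.5, -0.4, 5.8]
opening: 0.06
grip_force: 20.0
```

It touches the pocket floor with about 6 N at the expected height, so I'll release it, rise and go over the kettle.

{"op": "send_rows", "data": {"targets": [[0.75,0,0,0,0],[0.9,0,0,0,0],[0.9,0,0,0.01,0],[0.9,0,0,0.03,0],[0.9,0,0,0.045,0]]}}

```text
time: 12.3
tool_pos: [0.568, -0.2264, 0.1067]
tool_rot: [-3.137, -0.002, 1.418]
contact_force: [1.1, -0.4, -0.1]
opening: 0.0825
grip_force: 0.0
```

{"op": "send_rows", "data": {"targets": [[1,0,0,0.045,0],[1,0,0,0.045,0],[1,0,0,0.045,0],[1,0,0.02,0.035,0],[1,-0.005,0.04,0,0.05]]}}

```text
time: 12.8
tool_pos: [0.5664, -0.1695, 0.284]
tool_rot: [3.13, 0.004, 1.465]
contact_force: [1.2, 1.0, -0.2]
opening: 0.0916
grip_force: 0.0
```

{"op": "send_rows", "data": {"targets": [[1,-0.005,0.045,0,0.05],[1,-0.005,0.045,0,0.05],[1,-0.005,0.045,0,0.05],[1,-0.005,0.045,0,0.05],[1,-0.005,0.045,0,0.05]]}}

```text
time: 13.3
tool_pos: [0.5388, 0.0596, 0.2786]
tool_rot: [3.14, 0.0, 1.72]
contact_force: [1.1, 0.4, 0.0]
opening: 0.0917
grip_force: 0.0
```

{"op": "send_rows", "data": {"targets": [[1,-0.005,0.045,0,0.05],[1,-0.005,0.045,0,0.05],[1,-0.005,0.045,0,0.05],[1,-0.005,0.045,0,0.062],[1,-0.006,0.021,0,0]]}}

```text
time: 13.8
tool_pos: [0.5124, 0.2623, 0.2783]
tool_rot: [3.141, -0.001, 1.934]
contact_force: [0.2, -0.1, 0.2]
opening: 0.0918
grip_force: 0.0
```

{"op": "send_rows", "data": {"targets": [[1,0,0,0,0],[1,0,0,0,0]]}}

```text
time: 14.0
tool_pos: [0.5133, 0.2587, 0.2781]
tool_rot: [3.141, 0.001, 1.931]
contact_force: [0.3, -0.2, 0.2]
opening: 0.0919
grip_force: 0.0
```

```bash
python3 - <<'E'
from h import *
st(); p,d,T=wsnap('w6'); p,d=snap('scene')
# dish/box check in scene depth
p2,d2=snap('top')
m=np.zeros((400,640),bool); 
def reg(lo,hi):
    vv,uu=np.mgrid[100:260,280:480]; C=cloud('top',np.c_[uu.ravel(),vv.ravel()],d2)
    k=np.all((C[:,:2]>lo)&(C[:,:2]<hi),1); return C[k]
C=reg([.555,-.235],[.585,-.2]); print('box lid z',np.percentile(C[:,2],[10,50,90]).round(4),len(C))
C=reg([.457,-.21],[.475,-.193]); print('dish floor z',np.percentile(C[:,2],[10,50,90]).round(4),len(C))
C=reg([.47,-.37],[.53,-.31]); print('kettle pocket z',np.median(C[:,2]).round(4))
E
```

```text
t 14.0 pos [0.5133 0.2587 0.2781] rot [3.1413e+00 6.0000e-04 1.9308e+00] F [ 0.3 -0.2  0.2] open 0.0919 g 0.0
box lid z [0.06   0.0629 0.0652] 115
dish floor z [0.0103 0.0131 0.0158] 31
kettle pocket z 0.0079
```

View pics/w6.png

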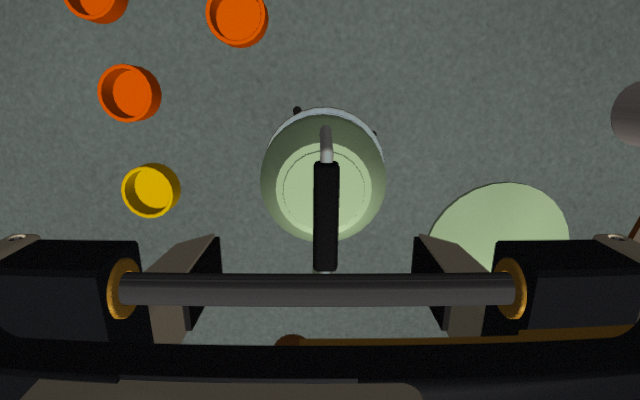

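Depth confirms that both are seated: box lid at 0.063 and dish floor at 0.013. The wrist view shows the black handle bar from (327,163) to (325,270), in line with the gripper.

```bash
python3 - <<'E'
from h import *
o=observe();T=wpose(o); p=cv2.imread('pics/w6.png'); m=(p.max(2)<60).astype(np.uint8); m[:155]=0;m[271:]=0;m[:,:300]=0;m[:,350:]=0
c=max(cv2.findContours(m,0,1)[0],key=cv2.contourArea)
print(cv2.boundingRect(c),cv2.minAreaRect(wplane(T,c[:,0],.222)[:,:2].astype(np.float32)),o['tool_pos'])
E
```

```text
(313, 161, 26, 110) ((0.5194534659385681, 0.26101747155189514), (0.015622465871274471, 0.071813203394413), 20.3941707611084) [0.51380576 0.25752886 0.27802303]
```

{"op": "send_rows", "data": {"targets": [[1,0.0055,0.002,0,0],[1,0,0,-0.03,0],[1,0,0,-0.03,0],[1,0,0,-0.02,0],[1,0,0,0,0]], "grip_force": 50}}

```text
time: 14.65
tool_pos: [0.5179, 0.2595, 0.1948]
tool_rot: [-3.136, -0.0, 1.928]
contact_force: [1.0, 0.4, -0.2]
opening: 0.0921
grip_force: 0.0
```

{"op": "send_rows", "data": {"targets": [[0.6,0,0,0,0],[0.3,0,0,0,0],[0.05,0,0,0,0],[0.05,0,0,0,0],[0.05,0,0,0,0]]}}

```text
time: 15.15
tool_pos: [0.5191, 0.2609, 0.1983]
tool_rot: [3.141, 0.0, 1.93]
contact_force: [-0.4, -0.6, 0.2]
opening: 0.0563
grip_force: 0.0
```

{"op": "send_rows", "data": {"targets": [[0.05,0,0,0,0],[0.05,0,0,0,0],[0.05,0,0,0,0]]}}

```text
time: 15.45
tool_pos: [0.5189, 0.2608, 0.1978]
tool_rot: [3.142, -0.0, 1.93]
contact_force: [0.5, -0.3, -0.5]
opening: 0.0323
grip_force: 0.0
```

{"op": "send_rows", "data": {"targets": [[0.05,0,0,0,0],[0.05,0,0,0,0],[0.05,0,0,0,0],[0.05,0,0,0,0],[0.05,0,0,0,0]]}}

```text
time: 15.95
tool_pos: [0.5189, 0.2607, 0.1977]
tool_rot: [-3.142, 0.0, 1.93]
contact_force: [0.3, -1.3, -1.2]
opening: 0.0154
grip_force: 50.0
```

{"op": "send_rows", "data": {"targets": [[0.05,0,0,0.005,0],[0.05,0,0,0.01,0],[0.05,0,0,0.01,0],[0.05,0,0,0,0]]}}

```text
time: 16.35
tool_pos: [0.5198, 0.2612, 0.2248]
tool_rot: [3.138, 0.0, 1.93]
contact_force: [0.2, -0.1, -5.1]
opening: 0.0158
grip_force: 50.0
```

The kettle is lifted clear, with about 5 N of load and level. I'll carry it round the robot side of the bottle while turning the spout.

{"op": "send_rows", "data": {"targets": [[0.05,0,0,0.01,0],[0.05,-0.011,-0.015,0,0],[0.05,-0.022,-0.03,0,0],[0.05,-0.022,-0.03,0,0],[0.05,-0.022,-0.03,0,0]]}}

```text
time: 16.85
tool_pos: [0.4408, 0.1549, 0.233]
tool_rot: [3.142, 0.0, 1.93]
contact_force: [-0.2, -0.2, -5.6]
opening: 0.0155
grip_force: 50.0
```

{"op": "send_rows", "data": {"targets": [[0.05,-0.011,-0.03,0,-0.05],[0.05,0,-0.032,0,-0.06],[0.05,0,-0.032,0,-0.06],[0.05,0,-0.032,0,-0.06],[0.05,0,-0.032,0,-0.06]]}}

```text
time: 17.35
tool_pos: [0.4307, -0.0034, 0.2335]
tool_rot: [3.141, 0.0, 1.637]
contact_force: [0.7, 0.3, -6.3]
opening: 0.0155
grip_force: 50.0
```

{"op": "send_rows", "data": {"targets": [[0.05,0,-0.032,0,-0.06],[0.05,0,-0.032,0,-0.06],[0.05,0,-0.032,0,-0.06],[0.05,0,-0.032,0,-0.04],[0.05,0.01,-0.032,0,0]]}}

```text
time: 17.85
tool_pos: [0.44, -0.1633, 0.2334]
tool_rot: [-3.141, -0.0, 1.418]
contact_force: [1.9, 0.0, -5.7]
opening: 0.0158
grip_force: 50.0
```

{"op": "send_rows", "data": {"targets": [[0.05,0.012,-0.032,0,0],[0.05,0.012,-0.032,0,0],[0.05,0.012,-0.032,0,0],[0.05,0.012,-0.032,0,0],[0.05,0.008,-0.016,0,0]]}}

```text
time: 18.35
tool_pos: [0.4973, -0.3092, 0.2329]
tool_rot: [3.141, 0.002, 1.418]
contact_force: [-0.2, 1.6, -5.8]
opening: 0.0157
grip_force: 50.0
```

{"op": "send_rows", "data": {"targets": [[0.05,0,0,0,0],[0.05,0,0,0,0],[0.05,0,0,0,0]]}}

```text
time: 18.65
tool_pos: [0.4966, -0.3052, 0.2328]
tool_rot: [-3.141, -0.001, 1.42]
contact_force: [-1.0, -0.3, -5.9]
opening: 0.0157
grip_force: 50.0
```

```bash
python3 - <<'E'
from h import *
st(); p,d,T=wsnap('w7'); p,d=snap('scene'); p2,d2=snap('top'); cv2.imwrite('pics/c7.png',cv2.resize(p[100:300,130:390,::-1],None,fx=3,fy=3,interpolation=2))
E
```

```text
t 18.65 pos [ 0.4966 -0.3052  0.2328] rot [-3.1410e+00 -7.0000e-04  1.4204e+00] F [-1.  -0.3 -5.9] open 0.0157 g 49.98512506484985
```

View pics/c7.png

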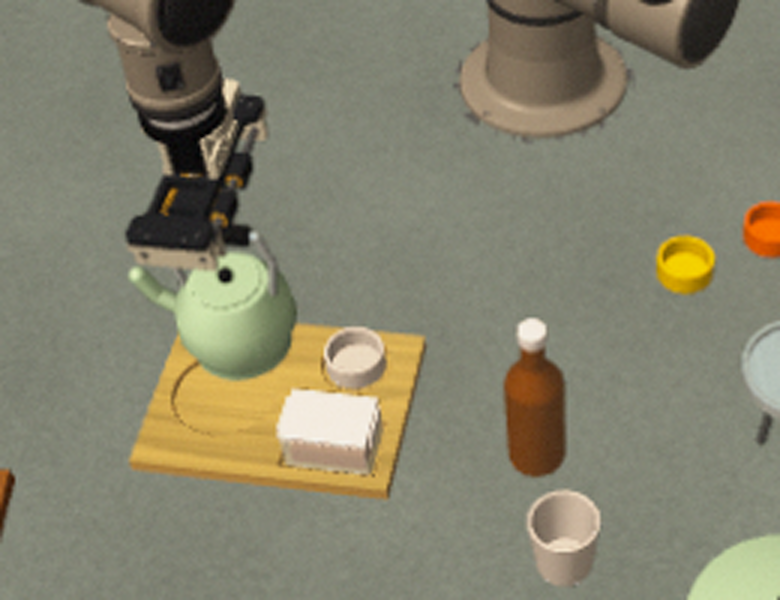

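The scene crop (enlarged 3×) shows the kettle hanging level above the tray at (237,310), with its spout to the left (world −y). The dish at (355,357) and the box at (330,432) are seated, and the bottle and cup haven't moved. I'll centre the kettle over its pocket and lower it slowly.

{"op": "send_rows", "data": {"targets": [[0.05,0.002,-0.01,0,0],[0.05,0.0034,-0.017,0,0],[0.05,0,-0.005,-0.01,0],[0.05,0,0,-0.02,0],[0.05,0,0,-0.02,0]]}}

```text
time: 19.3
tool_pos: [0.502, -0.3384, 0.1815]
tool_rot: [-3.142, -0.0, 1.419]
contact_force: [-0.5, 0.2, -7.0]
opening: 0.0159
grip_force: 50.0
```

{"op": "send_rows", "data": {"targets": [[0.05,0,0,-0.01,0],[0.05,0,0,-0.008,0],[0.05,0,0,-0.005,0],[0.05,0,0,0,0],[0.05,0,0,0,0]]}}

```text
time: 19.8
tool_pos: [0.5026, -0.3384, 0.1604]
tool_rot: [3.14, 0.001, 1.42]
contact_force: [-0.0, 0.9, -6.7]
opening: 0.0155
grip_force: 50.0
```

{"op": "send_rows", "data": {"targets": [[0.05,0,0,-0.003,0],[0.05,0,0,-0.003,0],[0.05,0,0,-0.002,0],[0.05,0,0,0,0],[0.05,0,0,0,0]]}}

```text
time: 20.3
tool_pos: [0.5023, -0.3382, 0.1517]
tool_rot: [3.142, -0.0, 1.42]
contact_force: [-0.0, -1.1, -6.2]
opening: 0.0152
grip_force: 50.0
```

{"op": "send_rows", "data": {"targets": [[0.05,0,0,-0.0015,0],[0.05,0,0,0,0],[0.05,0,0,0,0]]}}

```text
time: 20.6
tool_pos: [0.5023, -0.3382, 0.1502]
tool_rot: [3.141, 0.0, 1.42]
contact_force: [-0.6, -0.3, -5.9]
opening: 0.0158
grip_force: 50.0
```

{"op": "send_rows", "data": {"targets": [[0.05,0,0,-0.001,0],[0.05,0,0,-0.0005,0],[0.05,0,0,0,0]]}}

```text
time: 20.9
tool_pos: [0.5025, -0.3383, 0.1497]
tool_rot: [3.14, 0.001, 1.42]
contact_force: [-1.4, 1.8, 2.2]
opening: 0.0151
grip_force: 50.0
```

Contact comes at exactly the predicted height of 0.1497, so the kettle is on the pocket floor. I'll release it and rise straight up.

{"op": "send_rows", "data": {"targets": [[0.3,0,0,0,0],[0.6,0,0,0,0],[0.8,0,0,0,0],[0.8,0,0,0,0],[0.8,0,0,0,0]]}}

```text
time: 21.4
tool_pos: [0.5023, -0.3383, 0.1487]
tool_rot: [3.141, 0.0, 1.42]
contact_force: [-0.3, -0.1, 0.1]
opening: 0.0508
grip_force: 0.0
```

{"op": "send_rows", "data": {"targets": [[0.8,0,0,0.01,0],[0.8,0,0,0.03,0],[0.8,0,0,0.04,0],[0.8,0,0,0.04,0],[0.8,0,0,0.04,0]]}}

```text
time: 21.9
tool_pos: [0.5021, -0.338, 0.3113]
tool_rot: [3.141, 0.0, 1.42]
contact_force: [0.7, 0.1, -0.7]
opening: 0.0735
grip_force: 0.0
```

{"op": "send_rows", "data": {"targets": [[0.8,-0.03,0.02,0,0],[0.8,-0.04,0.03,0,0],[0.8,-0.04,0.03,0,0],[0.8,0,0,0,0],[0.8,0,0,0,0]]}}

```text
time: 22.4
tool_pos: [0.3921, -0.258, 0.3102]
tool_rot: [3.139, 0.002, 1.42]
contact_force: [0.4, -0.5, -0.1]
opening: 0.0734
grip_force: 0.0
```

```bash
python3 - <<'E'
from h import *
st(); p,d=snap('scene'); p2,d2=snap('top'); b=np.load
for n,P,D in(('scene',p,d),('top',p2,d2)):
    vv,uu=np.mgrid[0:400,0:640]; C=cloud(n,np.c_[uu.ravel(),vv.ravel()],D); hsv=cv2.cvtColor(P,cv2.COLOR_RGB2HSV).reshape(-1,3).astype(int)
    near=(np.hypot(C[:,0]-.502,C[:,1]+.338)<.13)&(C[:,2]>.03)&(C[:,2]<.2)
    g=near&(hsv[:,0]>30)&(hsv[:,0]<90)&(hsv[:,1]>25); G=C[g]; s=G[(G[:,1]<-.338-.07)]
    print(n,'green',g.sum(),'spout tip',s[s[:,1].argmin()].round(4) if len(s) else None)
    k=near&(hsv[:,2]<50)&(C[:,2]>.15); 
    if k.sum()>5:
        Q=C[k]; print(' handle',k.sum(),cv2.minAreaRect(Q[:,:2].astype(np.float32)),'z max/med',Q[:,2].max().round(4),np.median(Q[:,2]).round(4))
    for nm,c,lo in(('box',(.5705,-.2172),.05),('dishfloor',(.4665,-.2015),.0)):
        w=(np.hypot(C[:,0]-c[0],C[:,1]-c[1])<.015); 
        if w.sum(): print(' ',nm,np.median(C[w,2]).round(4),w.sum())
E
```

```text
t 22.4 pos [ 0.3921 -0.258   0.3102] rot [3.1391e+00 1.6000e-03 1.4197e+00] F [ 0.4 -0.5 -0.1] open 0.0734 g 0.0
scene green 1250 spout tip [ 0.484  -0.4355  0.1033]
 handle 132 ((0.5048791170120239, -0.33974897861480713), (0.07018032670021057, 0.016528978943824768), 80.84262084960938) z max/med 0.1826 0.1753
  box 0.064 63
  dishfloor 0.0141 34
top green 702 spout tip None
 handle 21 ((0.5024424195289612, -0.310670405626297), (0.012551705352962017, 0.008265084587037563), 73.00890350341797) z max/med 0.1787 0.1751
  box 0.0632 78
  dishfloor 0.013 73
```

Handle top (about 0.175), spout tip (0.484, −0.436, 0.103), box lid and dish floor all read at their fully seated heights, so I'm handing in.

```bash
python3 -c "
from cell import hand_in
print(hand_in())"
```

```text
the job is handed in; nothing more can be done
None
```

I handed the job in at about 22 s: by the final camera depth check, the kettle (spout out over the short edge beside its pocket), dish and box are fully down in their pockets; the bystanders were not re-measured at the end, and no verdict was shown.

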